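# Load the bead case and close its lid

## Task

Put the blue and the amber glass bead from the table into the pockets of the red case that are marked with a disc of their own colour, lowering each into its pocket rather than letting it fall from a height. Then close the case's hinged lid fully without slamming it, leaving the two beads already in the case in their pockets and the other things on the bench where they are.

Things in the scene. Friction and masses are not known exactly. Their poses are not given: they have to be found in the camera images.
- case: fixed shallow red case, white inside: 62 mm (x) by 236 mm (y), rim 16 mm above the table, origin under its centre. Four pockets in a row, centred at y = -87, -29, 29, 87 mm, about 54 x 54 mm, floor 4 mm and dividers 14 mm above the table; two are full. The lid is hinged along the -x long rim, nearer the robot
- lid (a joint): angle of the lid, rad: 0 = fully shut on the case, about 1.57 = upright, up to 2.1 = leaning back to the -x side; starts open between 1.65 and 2.0. A light friction hinge: the lid stays where it is left and moves under a push of 1 to 3 N
- lid_hinge (a point): middle of the lid's hinge line, on the case's -x long rim, 16.5 mm above the table; the axes are the lid's: x from the hinge to its free long edge (along the case's x when shut), y along the hinge, z out of its outer face
- lid_edge (a point): middle of the lid's free long edge, on its outer face. The lid is a red inverted tray 62 mm (from hinge to edge) by 236 mm and 26 mm deep, open on the inside; its outer face lies 26 mm from the hinge line, so it tops out 43 mm above the table when shut. A small steel tab sits below this point on the edge
- bead_blue_mid (a point): loose blue glass bead, an upright barrel 26 mm in diameter and 32 mm tall with a thin white band, about 40 g; this point is its centre, 16 mm above its flat foot; it starts standing on the table to one side of the case
- bead_amber_mid (a point): loose amber glass bead, an upright barrel 26 mm in diameter and 32 mm tall with a thin white band, about 40 g; this point is its centre, 16 mm above its flat foot; it starts standing on the table to one side of the case
- bead_blue: the same blue bead, with its origin at the centre of its foot, z along its axis
- bead_amber: the same amber bead, with its origin at the centre of its foot, z along its axis
- dot_blue: flat blue disc 40 mm across stuck on the floor of one empty pocket of the case, at the pocket's centre; its origin is at the disc's centre, on the pocket floor 4 mm above the table
- dot_amber: flat amber disc 40 mm across stuck on the floor of one empty pocket of the case, at the pocket's centre; its origin is at the disc's centre, on the pocket floor 4 mm above the table
- bead_green_mid (a point): green glass bead of the same size (26 mm diameter, 32 mm tall) already standing in a pocket of the case; this point is its centre
- bead_black_mid (a point): black glass bead of the same size (26 mm diameter, 32 mm tall) already standing in a pocket of the case; this point is its centre
- bottle: bystander: white bottle, 70 mm in diameter, 200 mm tall, origin under its centre
- tumbler: bystander: green cup, 84 mm across, 130 mm tall, origin under its centre
- jar: bystander: squat amber jar with a black cap, 60 mm in diameter, 55 mm tall, origin under its centre
- paddle: bystander: spatula lying flat, along its x
- pick: bystander: blue-handled screwdriver lying flat, along its x
- pliers: bystander: red-handled pliers, 140 mm long, 12 mm high, lying flat along its x; origin at the pivot

How it is judged:
By the outcome, as a careful person would: the job done as asked, in the order asked, and still so for the second after the job is handed in, with the robot touching nothing.
It also fails if it takes over 72 s, if anything falls off the work surface, if the arm or the gripper's body presses on something with over 40 N, if the wrist force passes 120 N, or if a joint passes its speed limit or range.

## Robot

A 6-joint arm with a two-finger parallel gripper is mounted at the origin on the work surface. World frame = base frame: x ahead of the robot, y to its left, z up, the work surface at z = 0. Lengths are in m, angles in rad, forces in N, time in s.
With the tool pointing down it reaches from about 0.375 to 0.9 m from the base axis. Payload 3.1 kg.
Tool frame: the origin (TCP) lies between the finger pads; the fingertips stand 17 mm ahead of it and the grasp point (between the pads) lies 2 mm behind it; z points along the fingers, y is the line along which they close (so a half turn about z gives the same grasp; the last joint's range is limited). The gripper opens to 85 mm and grips with 20 to 120 N. Pads are 22 mm wide; open, the fingers measure 114 mm over their backs; the gripper's body (76 mm by 85 mm) begins 54 mm behind the grasp point. The pads swing forward as they close: fully open they stand 13 mm farther back than shut.
Start: joints at [1.131, 0.527, 1.433, -0, 1.181, -0.178], TCP at [0.162, 0.604, 0.248] pointing down, gripper open.
Joint ranges: [-3.08, 3.08], [-0.75, 2.2], [0.22, 2.44], [-1.43, 4.57], [0, 2.65], [-2.85, 2.85]. Speed limits (rad/s): [2.79, 2.79, 3.14, 3.14, 3.14, 3.14].

## Interface

Orientations are given as a unit quaternion [x, y, z, w].
In Python, from station import sense, vision, order gives the robot as it stands.
- The arm moves only by the shell command python3 -m crank 'ROWS' [OPENING] [FORCE]. ROWS is JSON, a list of rows, each an object with "dp": the shift along the world's x, y, z in units of 30 mm (1.0 is 30 mm), a list of three; "angular": the turn, a rotation vector about the world's x, y, z in degrees, a list of three. In form: [{"dp": [dx, dy, dz], "angular": [ax, ay, az]}, ...]. A call has 1 to 20 rows; each row shifts and turns the commanded pose from where the row before left it; what a row does not reach is not made up. A row lasts 1/10 s, in which the tool goes at most 50 mm and 8.59 degrees, less where a joint would pass 70% of its speed; a pose out of reach is approached as far as the arm can. A call is refused whole if a number of a shift passes 1 or a number of a turn 8.59, either way. A call with a gripper value outside its range is refused whole. OPENING is the closure, from 0 (fully open) to 1 (shut), set as the call begins (- or left out, the last holds). The fingers move at their own pace and stop on an object; FORCE is the grip in N (left out, the last holds). Time passes only in rows, so rows that do not move let the fingers close. It gives the time, the measured TCP pose, the force, the opening and the grip force at its end, in the units of the state.
- sense(): the state, without advancing time (a new reading comes with each control period).
- vision.snapshot(name): name is "scene" or "top" or "wrist"; returns a dict with "image" (480x640x3 uint8, blue, green, red), "range_z" (480x640 float32, m along the optical axis (not along the pixel's ray), 0 where there is no reading), "mtx" (3x3 intrinsics, pixels), "pose" (4x4, takes a point from camera to world coordinates); the wrist camera has in their place "mount" (4x4, takes a point from camera to tool coordinates, whose origin is the TCP and whose axes are the flange's). Camera axes: x right, y down, z forward; pixel columns grow to the right and rows downward; lengths in m; the calibration is good to about 2 mm. A picture is of the moment at which its call begins: read the wrist's pose just before it.
- order.sign_off(): hands the job in; it is judged then, once.
The state is a dict: "t": time; "q": joint angles; "qd": joint speeds; "tau": joint torques, N m; "tcp_pos": TCP position; "tool_rot": TCP orientation; "force": force on the tool from outside, world axes, zero at the start; "ft_torque": the same for the moment, N m; "finger_gap": opening from 0.0 (shut) to 1.0 (fully open); "gripper_force": force on a finger pad.
Only numpy, scipy, OpenCV 4.12 (cv2) and the standard library are available. Lean on these libraries where they do the work, as an engineer would, in place of code of your own. Each camera call takes 0.05 s, during which the arm holds its last target. There are 200 camera calls.

## Working session

There is one attempt and no reset: what is moved stays moved. The work goes in short steps, Python scripts to look and compute and a shell command to move; the robot and the scene stay as the last step left them, time stands still between calls to the robot, and variables do not carry over. Pictures are saved under pics/ and viewed, at most 10 in all, crops included, and the job is handed in when it is done.

```bash
ls; mkdir -p pics; python3 - <<'E'
from station import sense, vision
import cv2,numpy as np,pickle
s=sense();print({k:np.round(v,3).tolist() for k,v in s.items()})
d={}
for n in("top","scene"):
    d[n]=vision.snapshot(n);cv2.imwrite(f"pics/{n}0.png",d[n]["image"]);print(n,d[n]["mtx"].round(1).tolist(),d[n]["pose"].round(3).tolist())
pickle.dump(d,open("s0.pkl","wb"))
E
```

```text
pics
{'t': 0.0, 'q': [1.131, 0.528, 1.434, 0.0, 1.181, -0.179], 'qd': [-0.001, -0.001, -0.001, -0.002, -0.001, -0.001], 'tau': [-0.001, -44.235, -17.802, -0.001, 0.008, 0.0], 'tcp_pos': [0.161, 0.603, 0.247], 'tool_rot': [0.131, 0.991, -0.001, -0.0], 'force': [0.44, -0.026, 0.126], 'ft_torque': [0.011, -0.011, -0.027], 'gripper_force': 0.0, 'finger_gap': 1.001}
top [[614.5, 0.0, 324.1], [0.0, 614.5, 240.6], [0.0, 0.0, 1.0]] [[-0.03, -0.998, 0.06, 0.47], [-1.0, 0.03, 0.008, -0.0], [-0.01, -0.06, -0.998, 1.751], [0.0, 0.0, 0.0, 1.0]]
scene [[505.1, 0.0, 322.2], [0.0, 505.1, 240.9], [0.0, 0.0, 1.0]] [[-0.748, 0.41, -0.522, 1.172], [0.664, 0.449, -0.598, 0.706], [-0.011, -0.794, -0.608, 0.79], [0.0, 0.0, 0.0, 1.0]]
```

View pics/top0.png

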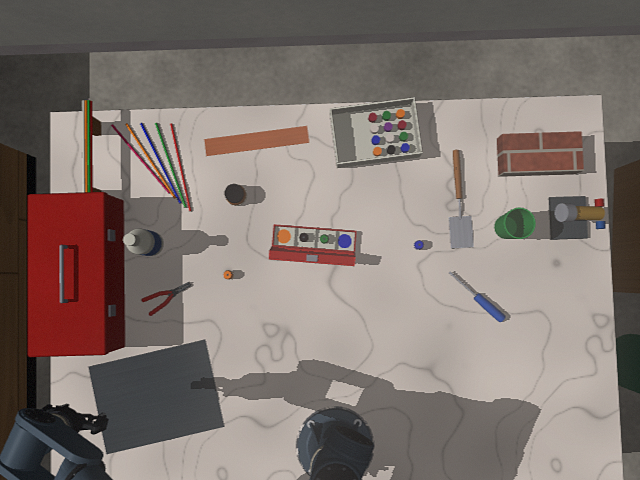

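View pics/scene0.png

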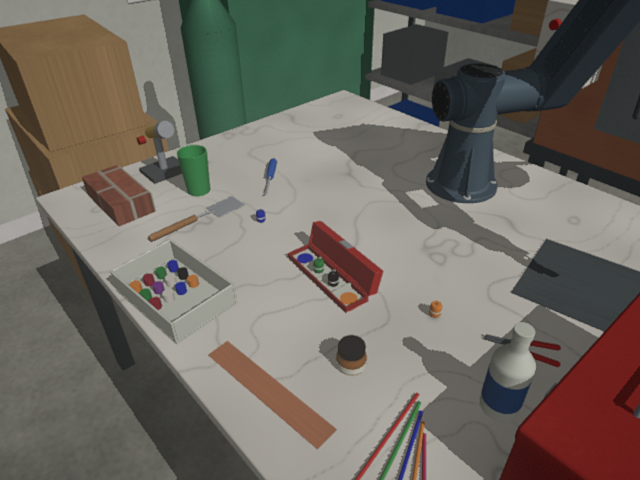

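The top view shows the case at about (312,243) with its lid open toward the robot. The amber disc is at (285,236), black at (307,238), green at (325,239) and the blue disc at (345,241). The loose amber bead is at (229,274) and the blue one at (419,244). The scene view agrees, with the blue bead at (261,215) and the amber at (436,309).

```bash
cat > h.py <<'E'
import numpy as np,cv2
RNG={"blue":((112,130,60),(128,255,255)),"amber":((8,130,110),(20,255,255)),"red":((0,170,60),(4,255,255))}
def ray(d,uv,T=None):
    T=d["pose"] if T is None else T
    v=T[:3,:3]@np.linalg.inv(d["mtx"])@[uv[0],uv[1],1];return T[:3,3],v
def onplane(d,uv,z,T=None):
    o,v=ray(d,uv,T);return o+v*(z-o[2])/v[2]
def blobs(d,c,box,amin=8):
    x0,y0,x1,y1=box
    m=cv2.inRange(cv2.cvtColor(d["image"],cv2.COLOR_BGR2HSV),*map(np.array,RNG[c]))
    k=np.zeros_like(m);k[y0:y1,x0:x1]=m[y0:y1,x0:x1]
    n,l,st,ce=cv2.connectedComponentsWithStats(k)
    return [(st[i],ce[i],l==i) for i in range(1,n) if st[i][4]>=amin]
def tri(r1,r2):
    (a,u),(b,v)=r1,r2
    s=np.linalg.lstsq(np.c_[u,-v],b-a,rcond=None)[0]
    p,q=a+s[0]*u,b+s[1]*v
    return (p+q)/2,np.linalg.norm(p-q)
E
python3 - <<'E'
from h import *;import pickle
d=pickle.load(open("s0.pkl","rb"));t,s=d["top"],d["scene"]
P=lambda x:np.round(x,4).tolist()
for nm,c,bt,bs in [("beadB","blue",(405,230,435,260),(245,200,275,230)),("beadA","amber",(215,260,243,290),(422,295,450,325)),("dotB","blue",(335,230,357,252),(290,245,320,268)),("dotA","amber",(272,222,296,248),(335,285,362,312))]:
    B=[max(blobs(x,c,b),key=lambda q:q[0][4],default=None) for x,b in((t,bt),(s,bs))]
    for x,q in zip((t,s),B):
        if q: print(nm,q[0].tolist(),P(q[1]),"z.004",P(onplane(x,q[1],.004)),"z.016",P(onplane(x,q[1],.016)))
    if all(B): print("  tri",*map(P,tri(ray(t,B[0][1]),ray(s,B[1][1]))))
# lid/case red points by depth
for nm,x,b in(("top",t,(262,215,365,272)),("scene",s,(280,215,390,312))):
    m=sum(q[2] for q in blobs(x,"red",b)).astype(bool)&(x["range_z"]>0)
    v,u=np.nonzero(m);c=np.linalg.inv(x["mtx"])@np.c_[u,v,np.ones(len(u))].T*x["range_z"][m]
    w=(x["pose"]@np.r_[c,np.ones((1,len(u)))])[:3].T
    print(nm,len(w),P(np.percentile(w,[1,50,99],axis=0)))
    np.save(f"red_{nm}.npy",w)
big=[cv2.resize(t["image"][200:290,210:440],None,fx=3.4,fy=3.4,interpolation=2)]
cv2.imwrite("pics/c0.png",big[0])
E
```

```text
beadB [414, 241, 9, 8, 46] [418.2391, 244.5435] z.004 [0.5559, -0.2532, 0.004] z.016 [0.5553, -0.2515, 0.016]
beadB [257, 210, 8, 7, 44] [260.2727, 213.5] z.004 [0.5406, -0.2741, 0.004] z.016 [0.5503, -0.2592, 0.016]
  tri [0.5553, -0.2508, 0.0225] 0.0007
beadA [224, 271, 8, 8, 49] [227.1429, 274.5102] z.004 [0.4871, 0.2923, 0.004] z.016 [0.487, 0.2903, 0.016]
beadA [431, 301, 11, 12, 90] [436.2, 306.3] z.004 [0.4691, 0.277, 0.004] z.016 [0.4799, 0.2835, 0.016]
  tri [0.4872, 0.2885, 0.0245] 0.0009
dotB [338, 234, 13, 14, 134] [344.3209, 240.709] z.004 [0.5732, -0.0436, 0.004] z.016 [0.5725, -0.0433, 0.016]
dotB [298, 254, 15, 9, 102] [304.598, 257.8431] z.004 [0.5742, -0.0441, 0.004] z.016 [0.5833, -0.0326, 0.016]
  tri [0.5736, -0.044, 0.0037] 0.0011
dotA [277, 229, 14, 14, 144] [283.4167, 235.8681] z.004 [0.5923, 0.1294, 0.004] z.016 [0.5914, 0.1285, 0.016]
dotA [340, 293, 17, 12, 155] [348.0194, 297.9548] z.004 [0.5933, 0.1289, 0.004] z.016 [0.6021, 0.1378, 0.016]
  tri [0.5927, 0.1291, 0.0037] 0.0011
top 41 [[0.5093, -0.0053, 0.0116], [0.5207, 0.1052, 0.0696], [0.6197, 0.151, 0.0781]]
scene 35 [[0.5208, 0.0691, 0.0159], [0.5277, 0.1206, 0.0713], [0.5616, 0.1655, 0.0744]]
```

View pics/c0.png

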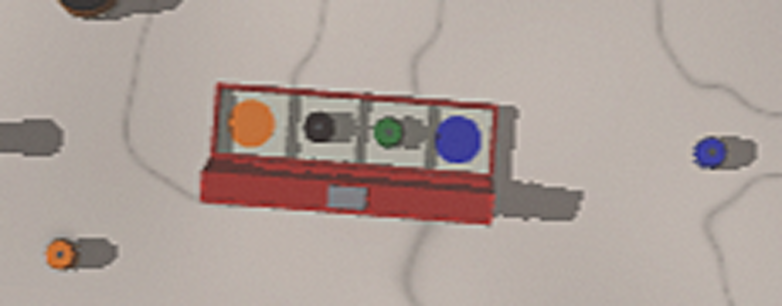

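Checks: the discs are 174.1 mm apart (174 expected) at z of about 4 mm, so the case yaw is about -6.3°. The bead heights are plausible too. I'm moving above the amber bead and turning the tool so the fingers close along the case's y.

```bash
python3 -m crank '[{"dp":[0,-0.8,0],"angular":[0,0,0]},{"dp":[0,-0.8,0],"angular":[0,0,0]},{"dp":[0.83,-0.68,-0.2],"angular":[0,0,0.67]},{"dp":[0.83,-0.68,-0.2],"angular":[0,0,0.67]},{"dp":[0.83,-0.68,-0.2],"angular":[0,0,0.67]},{"dp":[0.83,-0.68,-0.2],"angular":[0,0,0.67]},{"dp":[0.83,-0.68,-0.2],"angular":[0,0,0.67]},{"dp":[0.83,-0.68,-0.2],"angular":[0,0,0.67]},{"dp":[0.83,-0.68,-0.2],"angular":[0,0,0.67]},{"dp":[0.83,-0.68,-0.2],"angular":[0,0,0.67]},{"dp":[0.83,-0.68,-0.2],"angular":[0,0,0.67]},{"dp":[0.83,-0.68,-0.2],"angular":[0,0,0.67]},{"dp":[0.83,-0.68,-0.2],"angular":[0,0,0.67]},{"dp":[0.83,-0.68,-0.2],"angular":[0,0,0.67]},{"dp":[0.83,-0.68,-0.2],"angular":[0,0,0.67]},{"dp":[0,0,0],"angular":[0,0,0]},{"dp":[0,0,0],"angular":[0,0,0]}]' 0.4 40
cat >> h.py <<'E'
def wrist(save=None):
    from station import sense,vision
    from scipy.spatial.transform import Rotation as R
    s=sense();d=vision.snapshot("wrist");T=np.eye(4);T[:3,:3]=R.from_quat(s["tool_rot"]).as_matrix();T[:3,3]=s["tcp_pos"]
    T=T@d["mount"]
    if save: cv2.imwrite(save,d["image"])
    return s,d,T
E
python3 - <<'E'
from h import *
s,d,T=wrist("pics/w1.png")
print(np.round(s["tcp_pos"],4),s["tool_rot"],s["finger_gap"],d["mount"].round(3).tolist())
for b in blobs(d,"amber",(0,0,640,480),60): print(b[0].tolist(),onplane(d,b[1],.024,T).round(4),onplane(d,b[1],.032,T).round(4))
E
```

```text
t: 1.8
tcp_pos: [0.4854, 0.2899, 0.1697]
tool_rot: [0.056, 0.998, -0.0, -0.001]
force: [0.1, -1.0, 0.5]
finger_gap: 0.598
gripper_force: 0.0
[0.4854 0.2899 0.1697] [ 5.58622529e-02  9.98438132e-01 -1.62279970e-04 -8.23894136e-04] 0.5981386500525596 [[0.0, -0.953, -0.304, 0.077], [1.0, 0.0, -0.0, -0.001], [0.0, -0.304, 0.953, -0.125], [0.0, 0.0, 0.0, 1.0]]
[306, 212, 30, 34, 697] [0.4871 0.2866 0.024 ] [0.4848 0.2869 0.032 ]
[158, 338, 23, 26, 348] [0.5815 0.1461 0.024 ] [0.5764 0.1505 0.032 ]
```

View pics/w1.png

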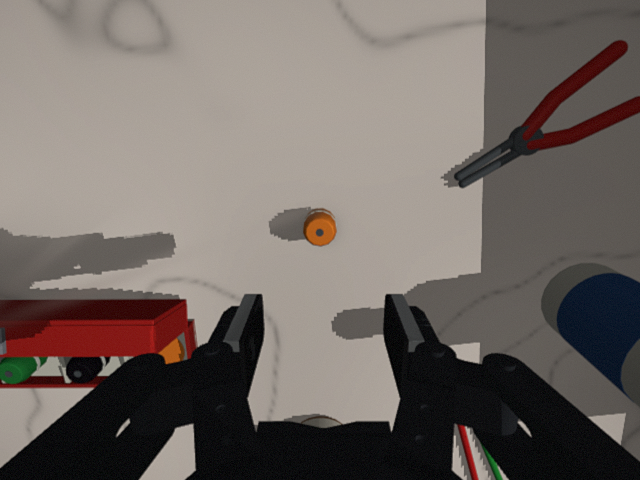

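The wrist view shows the amber bead at (321,229) with the open fingers below it. That places it at (0.486, 0.287). Descending.

```bash
python3 -m crank '[{"dp":[0.02,-0.1,-0.4],"angular":[0,0,0]},{"dp":[0,0,-0.6],"angular":[0,0,0]},{"dp":[0,0,-0.6],"angular":[0,0,0]},{"dp":[0,0,-0.6],"angular":[0,0,0]},{"dp":[0,0,-0.6],"angular":[0,0,0]},{"dp":[0,0,-0.6],"angular":[0,0,0]},{"dp":[0,0,-0.6],"angular":[0,0,0]},{"dp":[0,0,-0.4],"angular":[0,0,0]},{"dp":[0,0,-0.25],"angular":[0,0,0]},{"dp":[0,0,0],"angular":[0,0,0]}]' 0.4 30
python3 -m crank '[{"dp":[0,0,0],"angular":[0,0,0]},{"dp":[0,0,0],"angular":[0,0,0]},{"dp":[0,0,0],"angular":[0,0,0]},{"dp":[0,0,0],"angular":[0,0,0]},{"dp":[0,0,0],"angular":[0,0,0]},{"dp":[0,0,0],"angular":[0,0,0]}]' 1 30
python3 - <<'E'
from h import *
wrist("pics/w2.png")
E
```

```text
t: 2.85
tcp_pos: [0.485, 0.2876, 0.0298]
tool_rot: [0.055, 0.999, -0.0, -0.001]
force: [-0.2, -0.8, 0.7]
finger_gap: 0.6
gripper_force: 0.0
t: 3.45
tcp_pos: [0.4866, 0.2877, 0.0316]
tool_rot: [0.055, 0.998, 0.0, 0.001]
force: [-1.0, -0.4, 6.3]
finger_gap: 0.284
gripper_force: 30.0
```

View pics/w2.png

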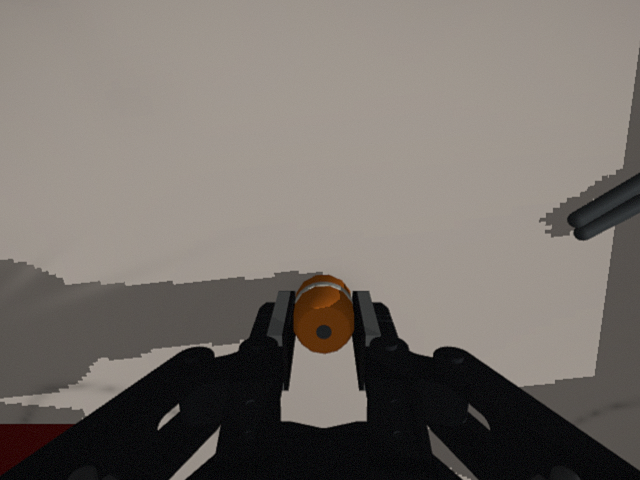

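The amber bead sits upright between the pads (centre about (323,315)), at a gap of 0.28 and 30 N. Lifting and carrying it over the amber disc.

```bash
python3 -m crank '[{"dp":[0,0,0.2],"angular":[0,0,0]},{"dp":[0,0,0.4],"angular":[0,0,0]},{"dp":[0,0,0.6],"angular":[0,0,0]},{"dp":[0,0,0.7],"angular":[0,0,0]},{"dp":[0,0,0.7],"angular":[0,0,0]},{"dp":[0,0,0.7],"angular":[0,0,0]},{"dp":[0.2,-0.3,0.1],"angular":[0,0,0]},{"dp":[0.35,-0.53,0],"angular":[0,0,0]},{"dp":[0.45,-0.67,0],"angular":[0,0,0]},{"dp":[0.5,-0.75,0],"angular":[0,0,0]},{"dp":[0.5,-0.75,0],"angular":[0,0,0]},{"dp":[0.5,-0.75,0],"angular":[0,0,0]},{"dp":[0.5,-0.75,0],"angular":[0,0,0]},{"dp":[0.35,-0.53,0],"angular":[0,0,0]},{"dp":[0.2,-0.26,0],"angular":[0,0,0]},{"dp":[0,0,0],"angular":[0,0,0]},{"dp":[0,0,0],"angular":[0,0,0]}]' - 30
python3 - <<'E'
from h import *
s,d,T=wrist("pics/w3.png")
from station import vision
t=vision.snapshot("top");cv2.imwrite("pics/t3.png",t["image"])
for b in blobs(d,"amber",(0,0,640,480),60): print(b[0].tolist(),onplane(d,b[1],.004,T).round(4),onplane(d,b[1],s["tcp_pos"][2],T).round(4))
E
```

```text
t: 5.2
tcp_pos: [0.5917, 0.1292, 0.1325]
tool_rot: [0.055, 0.998, 0.0, -0.001]
force: [-1.0, -0.0, -1.2]
finger_gap: 0.287
gripper_force: 29.6
[295, 208, 55, 52, 2213] [0.5915 0.1268 0.004 ] [0.5528 0.1316 0.1325]
[329, 276, 14, 11, 77] [0.6296 0.1335 0.004 ] [0.5716 0.135  0.1325]
[299, 286, 49, 65, 1668] [0.6618 0.1215 0.004 ] [0.5875 0.1291 0.1325]
```

View pics/w3.png

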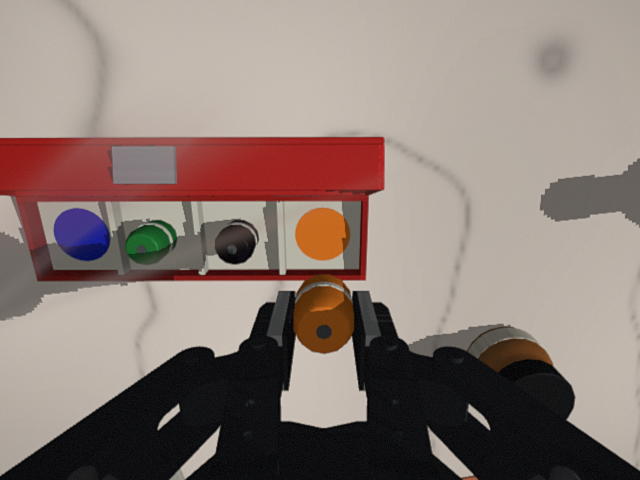

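The bead is held upright, unmoved in the grip at (323,315), and the amber disc at (323,234) lies below it. Disc by wrist (0.5915, 0.127) agrees with top. Lowering slowly.

```bash
python3 -m crank '[{"dp":[0,-0.03,-0.3],"angular":[0,0,0]},{"dp":[0,0,-0.5],"angular":[0,0,0]},{"dp":[0,0,-0.5],"angular":[0,0,0]},{"dp":[0,0,-0.5],"angular":[0,0,0]},{"dp":[0,0,-0.45],"angular":[0,0,0]},{"dp":[0,0,-0.3],"angular":[0,0,0]},{"dp":[0,0,-0.2],"angular":[0,0,0]},{"dp":[0,0,-0.15],"angular":[0,0,0]},{"dp":[0,0,-0.1],"angular":[0,0,0]},{"dp":[0,0,-0.05],"angular":[0,0,0]},{"dp":[0,0,-0.05],"angular":[0,0,0]},{"dp":[0,0,0],"angular":[0,0,0]},{"dp":[0,0,0],"angular":[0,0,0]}]' - 30
```

```text
t: 6.6
tcp_pos: [0.5927, 0.1279, 0.0401]
tool_rot: [0.055, 0.998, 0.0, 0.0]
force: [0.2, 0.3, -0.4]
finger_gap: 0.285
gripper_force: 29.6
```

```bash
python3 -m crank '[{"dp":[0,0,-0.05],"angular":[0,0,0]},{"dp":[0,0,-0.05],"angular":[0,0,0]},{"dp":[0,0,-0.03],"angular":[0,0,0]},{"dp":[0,0,0],"angular":[0,0,0]},{"dp":[0,0,0],"angular":[0,0,0]}]' - 30
```

```text
t: 7.1
tcp_pos: [0.5925, 0.1279, 0.0358]
tool_rot: [0.055, 0.998, -0.0, -0.0]
force: [-0.5, 0.0, -0.1]
finger_gap: 0.286
gripper_force: 29.6
```

```bash
python3 -m crank '[{"dp":[0,0,-0.03],"angular":[0,0,0]},{"dp":[0,0,0],"angular":[0,0,0]},{"dp":[0,0,0],"angular":[0,0,0]}]' - 30
```

```text
t: 7.4
tcp_pos: [0.5926, 0.1279, 0.0357]
tool_rot: [0.055, 0.998, -0.0, 0.0]
force: [-2.0, -0.4, 5.6]
finger_gap: 0.285
gripper_force: 30.1
```

Contact with the pocket floor shows as 5.6 N upward. Releasing with a small opening, then rising.

```bash
python3 -m crank '[{"dp":[0,0,0],"angular":[0,0,0]},{"dp":[0,0,0],"angular":[0,0,0]},{"dp":[0,0,0],"angular":[0,0,0]},{"dp":[0,0,0.1],"angular":[0,0,0]},{"dp":[0,0,0.2],"angular":[0,0,0]},{"dp":[0,0,0.4],"angular":[0,0,0]},{"dp":[0,0,0.7],"angular":[0,0,0]},{"dp":[0,0,0.7],"angular":[0,0,0]},{"dp":[0,0,0.7],"angular":[0,0,0]},{"dp":[0,0,0.7],"angular":[0,0,0]},{"dp":[0,0,0],"angular":[0,0,0]}]' 0.56 30
python3 - <<'E'
from h import *
s,d,T=wrist("pics/w4.png")
print(s["tcp_pos"],s["finger_gap"])
E
```

```text
t: 8.5
tcp_pos: [0.5949, 0.1281, 0.1441]
tool_rot: [0.055, 0.998, 0.0, 0.004]
force: [0.4, -0.6, -0.4]
finger_gap: 0.443
gripper_force: 0.0
[0.59490909 0.12807256 0.14409595] 0.44314000734839193
```

View pics/w4.png

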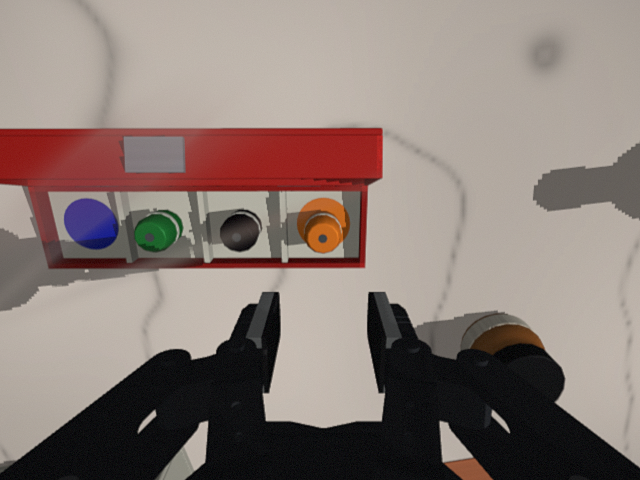

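The amber bead stands on its disc at (323,232). The other two beads are undisturbed. Moving on to the blue bead.

```bash
python3 -m crank '[{"dp":[0,-0.4,0],"angular":[0,0,0]},{"dp":[-0.06,-0.7,0],"angular":[0,0,0]},{"dp":[-0.08,-0.8,0],"angular":[0,0,0]},{"dp":[-0.08,-0.8,0],"angular":[0,0,0]},{"dp":[-0.08,-0.8,0],"angular":[0,0,0]},{"dp":[-0.08,-0.8,0],"angular":[0,0,0]},{"dp":[-0.08,-0.8,0],"angular":[0,0,0]},{"dp":[-0.08,-0.8,0],"angular":[0,0,0]},{"dp":[-0.08,-0.8,0],"angular":[0,0,0]},{"dp":[-0.08,-0.8,0],"angular":[0,0,0]},{"dp":[-0.08,-0.8,0],"angular":[0,0,0]},{"dp":[-0.08,-0.8,0],"angular":[0,0,0]},{"dp":[-0.08,-0.8,0],"angular":[0,0,0]},{"dp":[-0.08,-0.8,0],"angular":[0,0,0]},{"dp":[-0.08,-0.8,0],"angular":[0,0,0]},{"dp":[-0.08,-0.8,0],"angular":[0,0,0]},{"dp":[-0.06,-0.4,0],"angular":[0,0,0]},{"dp":[0,0,0],"angular":[0,0,0]},{"dp":[0,0,0],"angular":[0,0,0]}]' 0.4 30
python3 - <<'E'
from h import *
s,d,T=wrist()
print(s["tcp_pos"],s["finger_gap"])
for b in blobs(d,"blue",(0,0,640,480),60): print(b[0].tolist(),onplane(d,b[1],.024,T).round(4))
E
```

```text
t: 10.45
tcp_pos: [0.5546, -0.2525, 0.1392]
tool_rot: [0.055, 0.998, 0.001, -0.001]
force: [0.6, 0.7, 0.1]
finger_gap: 0.596
gripper_force: 0.0
[ 0.55455013 -0.2524714   0.1392393 ] 0.5964507087702973
[580, 200, 54, 51, 2124] [ 0.5657 -0.0609  0.024 ]
[307, 221, 34, 38, 896] [ 0.5552 -0.253   0.024 ]
```

```bash
python3 -m crank '[{"dp":[0.02,0,-0.4],"angular":[0,0,0]},{"dp":[0,0,-0.6],"angular":[0,0,0]},{"dp":[0,0,-0.6],"angular":[0,0,0]},{"dp":[0,0,-0.6],"angular":[0,0,0]},{"dp":[0,0,-0.6],"angular":[0,0,0]},{"dp":[0,0,-0.5],"angular":[0,0,0]},{"dp":[0,0,-0.35],"angular":[0,0,0]},{"dp":[0,0,0],"angular":[0,0,0]}]' 0.4 30
python3 -m crank '[{"dp":[0,0,0],"angular":[0,0,0]},{"dp":[0,0,0],"angular":[0,0,0]},{"dp":[0,0,0],"angular":[0,0,0]},{"dp":[0,0,0],"angular":[0,0,0]},{"dp":[0,0,0],"angular":[0,0,0]},{"dp":[0,0,0],"angular":[0,0,0]}]' 1 30
```

```text
t: 11.3
tcp_pos: [0.555, -0.252, 0.0287]
tool_rot: [0.055, 0.999, 0.001, -0.001]
force: [-0.3, 0.4, -0.6]
finger_gap: 0.599
gripper_force: 0.0
t: 11.9
tcp_pos: [0.5564, -0.2535, 0.0313]
tool_rot: [0.055, 0.998, -0.0, 0.001]
force: [-0.8, 0.4, 4.9]
finger_gap: 0.286
gripper_force: 29.9
```

Same grip as for the amber bead. Lifting and carrying it over the blue disc.

```bash
python3 -m crank '[{"dp":[0,0,0.2],"angular":[0,0,0]},{"dp":[0,0,0.4],"angular":[0,0,0]},{"dp":[0,0,0.6],"angular":[0,0,0]},{"dp":[0,0,0.7],"angular":[0,0,0]},{"dp":[0,0,0.7],"angular":[0,0,0]},{"dp":[0,0,0.7],"angular":[0,0,0]},{"dp":[0.05,0.3,0.1],"angular":[0,0,0]},{"dp":[0.05,0.6,0],"angular":[0,0,0]},{"dp":[0.07,0.8,0],"angular":[0,0,0]},{"dp":[0.07,0.8,0],"angular":[0,0,0]},{"dp":[0.07,0.8,0],"angular":[0,0,0]},{"dp":[0.07,0.8,0],"angular":[0,0,0]},{"dp":[0.07,0.8,0],"angular":[0,0,0]},{"dp":[0.07,0.8,0],"angular":[0,0,0]},{"dp":[0.05,0.75,0],"angular":[0,0,0]},{"dp":[0.05,0.5,0],"angular":[0,0,0]},{"dp":[0,0,0],"angular":[0,0,0]},{"dp":[0,0,0],"angular":[0,0,0]}]' - 30
python3 - <<'E'
from h import *
s,d,T=wrist()
print(s["tcp_pos"],s["finger_gap"])
for b in blobs(d,"blue",(0,0,640,480),60): print(b[0].tolist(),onplane(d,b[1],.004,T).round(4))
E
```

```text
t: 13.7
tcp_pos: [0.5742, -0.0442, 0.132]
tool_rot: [0.054, 0.999, -0.0, -0.0]
force: [0.2, 0.1, 0.5]
finger_gap: 0.284
gripper_force: 29.5
[ 0.57419698 -0.04418002  0.13199111] 0.28426261652359014
[295, 207, 55, 52, 2231] [ 0.5731 -0.0461  0.004 ]
[302, 272, 47, 15, 236] [ 0.6082 -0.048   0.004 ]
[294, 283, 60, 67, 3053] [ 0.6398 -0.0527  0.004 ]
```

```bash
python3 -m crank '[{"dp":[0,-0.02,-0.3],"angular":[0,0,0]},{"dp":[0,0,-0.5],"angular":[0,0,0]},{"dp":[0,0,-0.5],"angular":[0,0,0]},{"dp":[0,0,-0.5],"angular":[0,0,0]},{"dp":[0,0,-0.45],"angular":[0,0,0]},{"dp":[0,0,-0.3],"angular":[0,0,0]},{"dp":[0,0,-0.2],"angular":[0,0,0]},{"dp":[0,0,-0.15],"angular":[0,0,0]},{"dp":[0,0,-0.1],"angular":[0,0,0]},{"dp":[0,0,-0.1],"angular":[0,0,0]},{"dp":[0,0,0],"angular":[0,0,0]},{"dp":[0,0,0],"angular":[0,0,0]}]' - 30
python3 -m crank '[{"dp":[0,0,-0.04],"angular":[0,0,0]},{"dp":[0,0,0],"angular":[0,0,0]},{"dp":[0,0,0],"angular":[0,0,0]}]' - 30
```

```text
t: 14.95
tcp_pos: [0.5747, -0.0452, 0.0398]
tool_rot: [0.055, 0.998, -0.0, 0.0]
force: [0.2, -0.5, -0.8]
finger_gap: 0.285
gripper_force: 29.5
t: 15.25
tcp_pos: [0.5746, -0.0452, 0.0384]
tool_rot: [0.055, 0.998, -0.0, 0.0]
force: [0.0, -0.2, -1.2]
finger_gap: 0.289
gripper_force: 29.5
```

```bash
python3 -m crank '[{"dp":[0,0,-0.05],"angular":[0,0,0]},{"dp":[0,0,-0.04],"angular":[0,0,0]},{"dp":[0,0,0],"angular":[0,0,0]},{"dp":[0,0,0],"angular":[0,0,0]}]' - 30
python3 -m crank '[{"dp":[0,0,-0.03],"angular":[0,0,0]},{"dp":[0,0,0],"angular":[0,0,0]},{"dp":[0,0,0],"angular":[0,0,0]}]' - 30
```

```text
t: 15.65
tcp_pos: [0.5745, -0.0452, 0.0355]
tool_rot: [0.055, 0.998, 0.0, -0.0]
force: [-1.1, 0.2, -0.3]
finger_gap: 0.281
gripper_force: 29.5
t: 15.95
tcp_pos: [0.5745, -0.0452, 0.0353]
tool_rot: [0.055, 0.998, -0.0, 0.0]
force: [-1.4, -0.7, 5.6]
finger_gap: 0.286
gripper_force: 30.0
```

Contact on the floor again at 5.6 N. Releasing, rising and moving behind the lid with the fingers shut.

```bash
python3 -m crank '[{"dp":[0,0,0],"angular":[0,0,0]},{"dp":[0,0,0],"angular":[0,0,0]},{"dp":[0,0,0],"angular":[0,0,0]},{"dp":[0,0,0.1],"angular":[0,0,0]},{"dp":[0,0,0.2],"angular":[0,0,0]},{"dp":[0,0,0.4],"angular":[0,0,0]},{"dp":[0,0,0.7],"angular":[0,0,0]},{"dp":[0,0,0.7],"angular":[0,0,0]},{"dp":[0,0,0.7],"angular":[0,0,0]},{"dp":[0,0,0.7],"angular":[0,0,0]},{"dp":[0,0,0.7],"angular":[0,0,0]},{"dp":[0,0,0],"angular":[0,0,0]}]' 0.56 30
python3 -m crank '[{"dp":[-0.3,0.3,0],"angular":[0,0,0]},{"dp":[-0.6,0.5,0],"angular":[0,0,0]},{"dp":[-0.6,0.6,0],"angular":[0,0,0]},{"dp":[-0.6,0.6,0],"angular":[0,0,0]},{"dp":[-0.6,0.6,0],"angular":[0,0,0]},{"dp":[-0.5,0.5,0],"angular":[0,0,0]},{"dp":[-0.35,0.25,0],"angular":[0,0,0]},{"dp":[0,0,0],"angular":[0,0,0]},{"dp":[0,0,0],"angular":[0,0,0]}]' 1 30
python3 - <<'E'
from h import *
from station import vision
s,d,T=wrist("pics/w5.png");t=vision.snapshot("scene")
cv2.imwrite("pics/t5.png",cv2.resize(t["image"][190:330,220:460],None,fx=3.3,fy=3.3,interpolation=2))
E
```

```text
t: 17.15
tcp_pos: [0.5767, -0.0457, 0.1646]
tool_rot: [0.055, 0.998, -0.001, 0.004]
force: [-0.1, 0.2, 0.1]
finger_gap: 0.441
gripper_force: 0.0
t: 18.05
tcp_pos: [0.4683, 0.0552, 0.1605]
tool_rot: [0.055, 0.999, -0.0, 0.0]
force: [0.2, -0.3, 0.3]
finger_gap: 0.002
gripper_force: 0.0
```

View pics/t5.png

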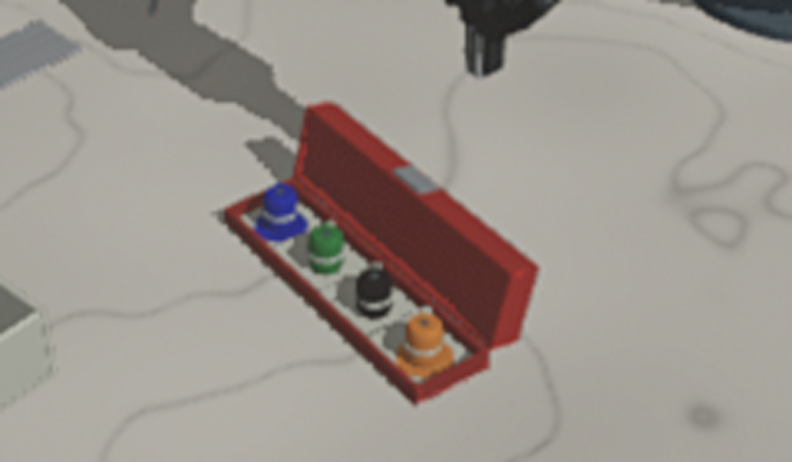

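All four beads stand upright in their pockets: blue (281,210), green (326,248), black (374,290), amber (425,345). The lid is open and the fingers are behind it at (485,50). Descending and pushing the lid to upright.

```bash
python3 -m crank '[{"dp":[0,0,-0.3],"angular":[0,0,0]},{"dp":[0,0,-0.6],"angular":[0,0,0]},{"dp":[0,0,-0.6],"angular":[0,0,0]},{"dp":[0,0,-0.6],"angular":[0,0,0]},{"dp":[0,0,-0.4],"angular":[0,0,0]},{"dp":[0,0,-0.1],"angular":[0,0,0]},{"dp":[0,0,0],"angular":[0,0,0]},{"dp":[0,0,0],"angular":[0,0,0]}]' 1 30
python3 -m crank '[{"dp":[0.15,-0.017,0],"angular":[0,0,0]},{"dp":[0.15,-0.017,0],"angular":[0,0,0]},{"dp":[0.15,-0.017,0],"angular":[0,0,0]},{"dp":[0.15,-0.017,0],"angular":[0,0,0]},{"dp":[0.15,-0.017,0],"angular":[0,0,0]},{"dp":[0.15,-0.017,0],"angular":[0,0,0]},{"dp":[0.15,-0.017,0],"angular":[0,0,0]},{"dp":[0.15,-0.017,0],"angular":[0,0,0]}]'
python3 -m crank '[{"dp":[0.1,-0.011,0],"angular":[0,0,0]},{"dp":[0.1,-0.011,0],"angular":[0,0,0]},{"dp":[0.1,-0.011,0],"angular":[0,0,0]},{"dp":[0.1,-0.011,0],"angular":[0,0,0]}]'
```

```text
t: 18.95
tcp_pos: [0.4685, 0.0551, 0.0829]
tool_rot: [0.055, 0.998, -0.0, 0.0]
force: [0.0, -0.4, 0.4]
finger_gap: -0.002
gripper_force: 0.0
t: 19.75
tcp_pos: [0.503, 0.0514, 0.0826]
tool_rot: [0.055, 0.998, 0.0, -0.002]
force: [-3.4, 1.1, 3.0]
finger_gap: -0.007
gripper_force: 1.7
t: 20.15
tcp_pos: [0.5162, 0.0499, 0.0827]
tool_rot: [0.055, 0.998, 0.0, -0.0]
force: [-2.3, -0.1, 2.5]
finger_gap: -0.001
gripper_force: 1.3
```

```bash
python3 -m crank '[{"dp":[0.09,-0.01,0.048],"angular":[0,0,0]},{"dp":[0.09,-0.01,0.048],"angular":[0,0,0]},{"dp":[0.09,-0.01,0.048],"angular":[0,0,0]},{"dp":[0.12,-0.013,0.025],"angular":[0,0,0]},{"dp":[0.12,-0.013,0.025],"angular":[0,0,0]},{"dp":[0.12,-0.013,0.025],"angular":[0,0,0]},{"dp":[0.12,-0.013,0],"angular":[0,0,0]},{"dp":[0.12,-0.013,0],"angular":[0,0,0]},{"dp":[0.12,-0.013,0],"angular":[0,0,0]}]'
python3 - <<'E'
from h import *
from station import vision
t=vision.snapshot("scene")
cv2.imwrite("pics/t6.png",cv2.resize(t["image"][190:330,220:460],None,fx=3.3,fy=3.3,interpolation=2))
E
```

```text
t: 21.05
tcp_pos: [0.5462, 0.0466, 0.0894]
tool_rot: [0.055, 0.998, -0.0, 0.0]
force: [-1.9, -0.3, -0.3]
finger_gap: -0.001
gripper_force: 0.5
```

View pics/t6.png

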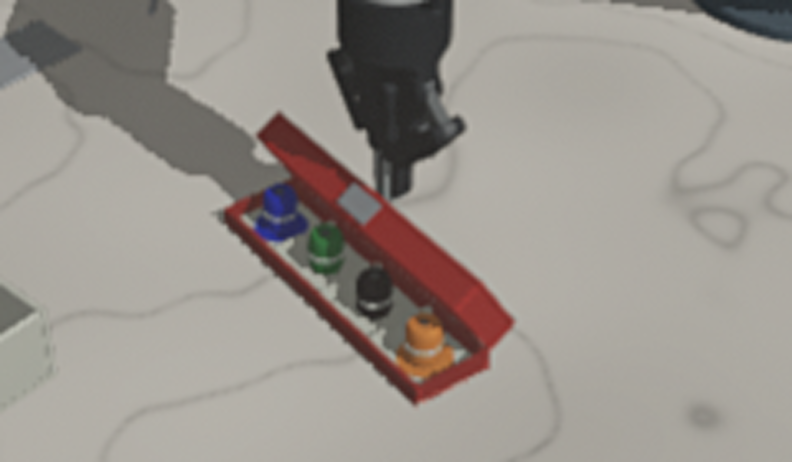

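The lid has swung forward to about 1.1 rad, with its tab at (360,203). It's following the fingers at about 2 N and all four beads are still upright. Continuing along the arc.

```bash
python3 -m crank '[{"dp":[0.12,-0.013,-0.023],"angular":[0,0,0]},{"dp":[0.12,-0.013,-0.023],"angular":[0,0,0]},{"dp":[0.12,-0.013,-0.023],"angular":[0,0,0]},{"dp":[0.115,-0.013,-0.048],"angular":[0,0,0]},{"dp":[0.115,-0.013,-0.048],"angular":[0,0,0]},{"dp":[0.115,-0.013,-0.048],"angular":[0,0,0]},{"dp":[0.1,-0.011,-0.07],"angular":[0,0,0]},{"dp":[0.1,-0.011,-0.07],"angular":[0,0,0]},{"dp":[0.1,-0.011,-0.07],"angular":[0,0,0]}]'
python3 -m crank '[{"dp":[0.05,-0.006,-0.053],"angular":[0,0,0]},{"dp":[0.05,-0.006,-0.053],"angular":[0,0,0]},{"dp":[0.05,-0.006,-0.053],"angular":[0,0,0]},{"dp":[0.05,-0.006,-0.053],"angular":[0,0,0]},{"dp":[0.05,-0.006,-0.053],"angular":[0,0,0]},{"dp":[0,0,0],"angular":[0,0,0]}]'
```

```text
t: 22.0
tcp_pos: [0.5765, 0.0432, 0.0765]
tool_rot: [0.055, 0.998, -0.0, 0.0]
force: [0.1, 1.0, 2.9]
finger_gap: -0.002
gripper_force: 1.0
t: 22.6
tcp_pos: [0.5832, 0.0424, 0.0683]
tool_rot: [0.055, 0.998, 0.0, -0.0]
force: [0.7, -0.1, -0.3]
finger_gap: -0.001
gripper_force: 0.2
```

```bash
python3 -m crank '[{"dp":[0.02,-0.002,-0.04],"angular":[0,0,0]},{"dp":[0.02,-0.002,-0.04],"angular":[0,0,0]},{"dp":[0.02,-0.002,-0.04],"angular":[0,0,0]},{"dp":[0.02,-0.002,-0.04],"angular":[0,0,0]},{"dp":[0.02,-0.002,-0.04],"angular":[0,0,0]},{"dp":[0.02,0,-0.03],"angular":[0,0,0]},{"dp":[0,0,-0.03],"angular":[0,0,0]},{"dp":[0,0,0],"angular":[0,0,0]},{"dp":[0,0,0],"angular":[0,0,0]}]'
python3 -m crank '[{"dp":[0,0,-0.03],"angular":[0,0,0]},{"dp":[0,0,-0.03],"angular":[0,0,0]},{"dp":[0,0,0],"angular":[0,0,0]},{"dp":[0,0,0],"angular":[0,0,0]}]'
```

```text
t: 23.5
tcp_pos: [0.5865, 0.0422, 0.0606]
tool_rot: [0.055, 0.998, 0.0, -0.001]
force: [0.3, -0.2, 0.7]
finger_gap: 0.001
gripper_force: 0.5
t: 23.9
tcp_pos: [0.5871, 0.0421, 0.0596]
tool_rot: [0.055, 0.998, -0.0, 0.0]
force: [0.1, 0.4, 5.1]
finger_gap: -0.002
gripper_force: 2.7
```

Firm resistance at exactly the shut height. Pressing a touch more, then lifting off and checking.

```bash
python3 -m crank '[{"dp":[0,0,-0.03],"angular":[0,0,0]},{"dp":[0,0,-0.02],"angular":[0,0,0]},{"dp":[0,0,0],"angular":[0,0,0]},{"dp":[0,0,0],"angular":[0,0,0]}]'
python3 -m crank '[{"dp":[0,0,0.1],"angular":[0,0,0]},{"dp":[0,0,0.3],"angular":[0,0,0]},{"dp":[0,0,0.6],"angular":[0,0,0]},{"dp":[0,0,0.7],"angular":[0,0,0]},{"dp":[-0.4,0,0.7],"angular":[0,0,0]},{"dp":[-0.7,0,0.6],"angular":[0,0,0]},{"dp":[-0.7,0,0.4],"angular":[0,0,0]},{"dp":[-0.7,0,0],"angular":[0,0,0]},{"dp":[-0.5,0,0],"angular":[0,0,0]},{"dp":[0,0,0],"angular":[0,0,0]},{"dp":[0,0,0],"angular":[0,0,0]},{"dp":[0,0,0],"angular":[0,0,0]}]'
python3 - <<'E'
from h import *
from station import vision
t=vision.snapshot("scene")
cv2.imwrite("pics/t7.png",cv2.resize(t["image"][190:330,220:460],None,fx=3.3,fy=3.3,interpolation=2))
t=vision.snapshot("top")
m=cv2.inRange(cv2.cvtColor(t["image"],cv2.COLOR_BGR2HSV),(0,120,60),(6,255,255));k=np.zeros_like(m);k[205:285,255:375]=m[205:285,255:375]
v,u=np.nonzero((k>0)&(t["range_z"]>0));z=t["range_z"][v,u]
w=(t["pose"]@np.r_[np.linalg.inv(t["mtx"])@np.c_[u,v,np.ones(len(u))].T*z,np.ones((1,len(u)))])[:3].T
top=w[w[:,2]>.03];A=np.c_[top[:,:2]-top[:,:2].mean(0),np.ones(len(top))]
print(len(w),len(top),"z pct",np.percentile(w[:,2],[5,50,95]).round(4),"plane",np.linalg.lstsq(A,top[:,2],rcond=None)[0].round(4),"mid",top.mean(0).round(4))
E
```

```text
t: 24.3
tcp_pos: [0.5871, 0.0421, 0.0595]
tool_rot: [0.055, 0.998, -0.0, 0.0]
force: [-2.1, 0.8, 13.2]
finger_gap: -0.001
gripper_force: 7.0
t: 25.5
tcp_pos: [0.4982, 0.042, 0.1596]
tool_rot: [0.055, 0.998, -0.0, 0.001]
force: [-0.2, -0.8, -0.3]
finger_gap: 0.005
gripper_force: 0.0
1773 1762 z pct [0.0347 0.0419 0.0486] plane [-0.1788  0.0194  0.043 ] mid [0.5837 0.0416 0.043 ]
```

View pics/t7.png

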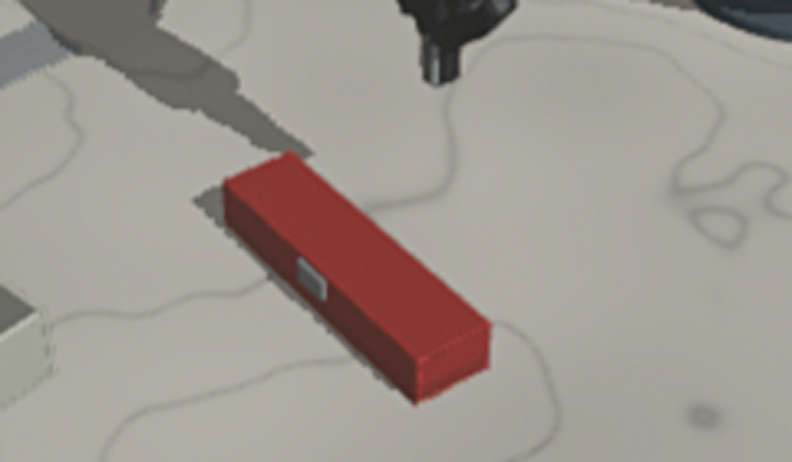

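The view shows the lid flush on the case, with the tab at (312,279) down on the front and no gap. The mean height of its top in the depth image is 43 mm, as it must be when shut. The slope fitted to that same top came out at -0.18, which I left unexplained. The lid can't tilt that way, and the hard stop at 43 mm settles it for me. Handing in.

```bash
python3 -c "
from station import order
print(order.sign_off())"
```

```text
the job is handed in; nothing more can be done
None
```

I lowered the blue and amber beads onto their matching discs and pressed the lid gently shut to a firm stop, with all four beads upright in their pockets when last seen; I handed the job in at about 26 s and don't know the verdict.

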